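# Find the concealed catch and open the tool drawer

## Robot

A 7-joint arm with a two-finger parallel gripper is mounted at the origin on a cart in front of the work surface, level with it; the furniture and walls round the work are solid. World frame = base frame: x ahead of the robot, y to its left, z up, the work surface at z = 0. Lengths are in m, angles in rad, forces in N, time in s.
With the tool pointing down it reaches from about 0.35 to 0.9 m from the base axis. Payload 19.9 kg.
Tool frame: the origin (TCP) lies midway between the tips of the shut fingers; the grasp point (between the pads) lies 19 mm behind it; z points along the fingers, y is the line along which they close (so a half turn about z gives the same grasp; the last joint's range is limited). The gripper opens to 94 mm and grips with 3 to 60 N. Pads are 16 mm wide; open, the fingers measure 119 mm over their backs; the gripper's body (75 mm by 177 mm) begins 78 mm behind the grasp point.
Start: joints at [1.159, 0.417, -0.01, 1.614, 0.005, 1.111, -0.053], TCP at [0.226, -0.583, 0.205] pointing down, gripper open.
Joint ranges: [-2.81, 2.81], [-0.39, 2.02], [-1.27, 1.25], [0.06, 2.57], [-1.19, 4.33], [0.19, 2], [-2.82, 2.82]. Speed limits (rad/s): [1.89, 1.89, 2.39, 2.39, 3.01, 3.01, 3.01].

## Interface

Orientations are given as a unit quaternion [w, x, y, z].
In Python, from rig import manip, viewer gives the robot as it stands.
- The arm moves only by the tool drive_tool, never from a script. Its argument "rows" is a list that holds one entry, the list of rows, each a list of 6 numbers: the shift along the tool's x, y, z in cm, then the turn, a rotation vector about the tool's x, y, z in degrees. In form: [[[dx, dy, dz, ax, ay, az], ...]]. A call has 1 to 5 rows; each row shifts and turns the commanded pose from where the row before left it, along the tool's axes as they then stand; what a row does not reach is not made up. A row lasts 1/10 s, in which the tool goes at most 50 mm and 8.59 degrees, less where a joint would pass 70% of its speed; a pose out of reach is approached as far as the arm can. A call is refused whole if a number of a shift passes 5 or a number of a turn 8.59, either way. A call with a gripper value outside its range is refused whole. "hand" is the opening in per cent of the stroke, from 0 (shut) to 100 (fully open), set as the call begins (left out, the last holds). The fingers move at their own pace and stop on an object; "force" is the grip in N (left out, the last holds). Time passes only in rows, so rows that do not move let the fingers close. It gives the time, the measured TCP pose, the force, the opening and the grip force at its end, in the units of the state.
- manip.sense(): the state, without advancing time (a new reading comes with each control period).
- viewer.camera(name): name is "scene" or "side" or "wrist"; returns a dict with "pixels" (384x512x3 uint8, red, green, blue), "range_z" (384x512 float32, m along the optical axis (not along the pixel's ray), 0 where there is no reading), "intrinsics" (3x3 intrinsics, pixels), "rvec" (rotation vector, rad) and "tvec" (3), from world to camera coordinates, as OpenCV has them; the wrist camera has in their place "tool_from_camera" (4x4, takes a point from camera to tool coordinates, whose origin is the TCP and whose axes are the flange's). Camera axes: x right, y down, z forward; pixel columns grow to the right and rows downward; lengths in m; the calibration is good to about 2 mm. The wrist camera is an equidistant fisheye: a pixel r from the principal point sees the ray r / f radians off the axis. A picture is of the moment at which its call begins: read the wrist's pose just before it.
- manip.finish_job(): hands the job in; it is judged then, once.
The state is a dict: "time_s": time; "joints": joint angles; "qvel": joint speeds; "tau": joint torques, N m; "tool_pos": TCP position; "tool_rot": TCP orientation; "ft_force": force on the tool from outside, world axes, zero at the start; "ft_torque": the same for the moment, N m; "opening": opening from 0.0 (shut) to 1.0 (fully open); "grip_force": force on a finger pad.
Only numpy, scipy, OpenCV 4.12 (cv2) and the standard library are available. Lean on these libraries where they do the work, as an engineer would, in place of code of your own. Each camera call takes 0.05 s, during which the arm holds its last target. There are 200 camera calls.

## Task

The little wooden tool chest has a drawer without a handle, shut by a concealed catch: feel across the boards of its top for the round button let into one of them and press it until the drawer springs ajar. Then hook a fingertip behind the drawer front and draw the drawer right out to its stop, and leave it standing open. Do not pinch the front or touch its freshly oiled outer face, and leave the tools that lie round the chest where they are.

Things in the scene. Friction and masses are not known exactly. Their poses are not given: they have to be found in the camera images.
- chest: low wooden tool chest, 170 mm deep (x), 300 mm wide (y), 100 mm high, fixed to the bench; origin at the centre of its underside, z up; its drawer front looks along its -x. Its flat top, 100 mm above the origin, is made of five equal solid boards side by side, 55 mm wide, running front to back, centres at y = -110, -55, 0, 55 and 110 mm.
- top_row (a point): point on the chest's top, midway between its sides and 55 mm behind its front edge (chest frame x = -30, y = 0, z = 100 mm). One of the five boards, a different one each time, holds the release button, centred on that board at this distance from the front: a disc of the same wood, 40 mm across in a 43 mm hole, its surface 2 mm below the boards.
- release_button (a joint): how far the release button is pressed in: 0 at rest (2 mm below the boards), 6 mm (0.006) fully down, about 6 N; it springs back. The catch lets go at about 5 mm, 5 to 6 N. It does not matter how often other boards are touched.
- drawer (a joint): how far the drawer is out, along the chest's -x: 0 shut and caught, 0.105 m at its stop. When the catch lets go a sprung arm throws it out to about 0.06 m within half a second; from there it runs on damped runners (some 2 to 4 N), stays where it is left, and can be drawn on. Pushed right home it would catch again.
- drawer_lip (a point): middle of the inner upper edge of the drawer front, moves with the drawer; at x = -71, z = 83 mm in the chest's frame when shut. The front is 14 mm thick (outer face 14 mm from here along the chest's -x, flush with the chest when shut), 272 mm wide. The compartment behind it is 71 mm deep and free down to z = 50 mm; below lie a screwdriver and a pencil, fixed in a tray.
- drawer_face: outer face of the drawer front, an oiled panel 273 mm wide, 70 mm high and 6 mm thick, origin at its centre, axes as the chest's; fingers must not touch it
- block_plane: block plane, 165 x 52 x 40 mm, lying loose left of the chest; origin under its centre
- marker: felt marker, 142 x 17 x 17 mm, lying loose left in front of the chest; origin under its centre
- chisel: chisel with a wooden handle, 276 x 25 x 25 mm, lying loose right of the chest; origin under its centre

How it is judged:
On the way:
1. the catch has let go and the drawer has sprung ajar (value of joint drawer above 0.03 m), for 0.1 s.
At the end, for the whole second after the job is handed in: the drawer stands still, drawn out to within 9 mm of its stop (joint above 0.096), and the button is back up (less than 1.5 mm in) (value of joint drawer above 0.096 m and velocity of joint drawer between -0.01 and 0.01 m/s and value of joint release_button below 0.0015 m); the robot touches nothing.
It fails at once if the oiled outer face of the drawer front was touched or pinched (over 1 N) (contact force between the fingers and drawer_face above 1 N).
It fails at once if a tool beside the chest was moved or lifted more than 15 mm (distance of any of block_plane, marker, chisel from where it was at the start of the episode above 0.015 m).
It also fails if it takes over 48 s, if anything falls off the work surface, if the arm or the gripper's body presses on something with over 40 N, if the wrist force passes 120 N, or if a joint passes its speed limit or range.

## Working session

There is one attempt and no reset: what is moved stays moved. The work goes in short steps, Python scripts to look and compute and a tool call to move; the robot and the scene stay as the last step left them, time stands still between calls to the robot, and variables do not carry over. Pictures are saved under pics/ and viewed, at most 10 in all, crops included, and the job is handed in when it is done.

Besides the shell and the picture viewer there is one more tool, called after ">>>" by a JSON object that holds its "api" and its "payload". drive_tool: Moves the arm, as the interface text tells. Its arguments: {"type":"object","properties":{"rows":{"type":"array"},"hand":{"type":"number"},"force":{"type":"number"}},"required":["rows"]}

```bash
mkdir -p pics; cat > h.py <<'E'
import numpy as np,cv2
from rig import manip,viewer
def cloud(c):
    K=c["intrinsics"];z=c["range_z"];v,u=np.indices(z.shape)
    P=np.stack([(u-K[0,2])/K[0,0]*z,(v-K[1,2])/K[1,1]*z,z],-1)
    R=cv2.Rodrigues(np.array(c["rvec"],float))[0];t=np.array(c["tvec"]).ravel()
    W=(P-t)@R; W[z==0]=np.nan
    return W
def save(n,p): cv2.imwrite("pics/"+n+".png",p[:,:,::-1])
E
python3 - <<'E'
from h import *
a=viewer.camera("scene");b=viewer.camera("side")
save("a",np.hstack([a["pixels"]])); save("b",b["pixels"])
for n,c in(("a",a),("b",b)):
    W=cloud(c);m=(abs(W[...,2]-0.1)<.006)
    np.save(n+".npy",W);print(n,m.sum())
    n_,l,s,ce=cv2.connectedComponentsWithStats(m.astype(np.uint8))
    for i in range(1,n_):
        if s[i,4]>300:
            p=W[l==i];print(s[i],p.mean(0),cv2.minAreaRect(p[:,:2].astype(np.float32)),np.nanmedian(p[:,2]))
print(manip.sense())
E
```

```text
a 9305
[436 117  76  29 344] [0.81157208 0.59085768 0.10009695] ((0.8040788173675537, 0.5913726687431335), (0.0170480664819479, 0.19585426151752472), 87.68097686767578) 0.10006942286844286
[334 140  97  88 359] [0.74400711 0.23271975 0.10004581] ((0.7447735071182251, 0.2788712680339813), (0.40250831842422485, 0.018917683511972427), 87.51783752441406) 0.09999066849972248
[ 196  158  143  108 7955] [0.60614377 0.03002013 0.09851256] ((0.5986289381980896, 0.04751334339380264), (0.1718311309814453, 0.3028733432292938), 10.520408630371094) 0.09856117246379989
b 10313
[328  40  25  18 355] [0.69027689 0.81498913 0.10195982] ((0.6880835294723511, 0.811113715171814), (0.08075309544801712, 0.13324326276779175), 1.1347647905349731) 0.10183793634378349
[ 241  156   96  105 8789] [0.60082954 0.02509134 0.09964047] ((0.5970507264137268, 0.046590812504291534), (0.1700853556394577, 0.3018110394477844), 10.540712356567383) 0.09969716255894803
{'time_s': 0.1, 'joints': array([ 1.15847864,  0.41789458, -0.01028819,  1.61405405,  0.0047032 ,
        1.11071971, -0.05300783]), 'qvel': array([ 0.00169817, -0.00050667,  0.0010595 , -0.00195856, -0.00139535,
        0.0002735 ,  0.00049036]), 'tau': array([ 1.72732645e-03, -8.52582335e+01,  6.40215240e-01, -4.26691389e+01,
       -4.88797878e-02,  1.63981528e-02, -2.74110027e-05]), 'tool_pos': array([ 0.22635328, -0.58223331,  0.20492541]), 'tool_rot': array([-5.06657395e-04,  9.82861952e-01,  1.84342360e-01, -1.42010041e-04]), 'ft_force': array([-0.2201486 , -0.08112652, -0.44362034]), 'ft_torque': array([-0.00817985, -0.00449483,  0.0513506 ]), 'grip_force': 0.0, 'opening': 0.9981714373937377}
```

View pics/a.png

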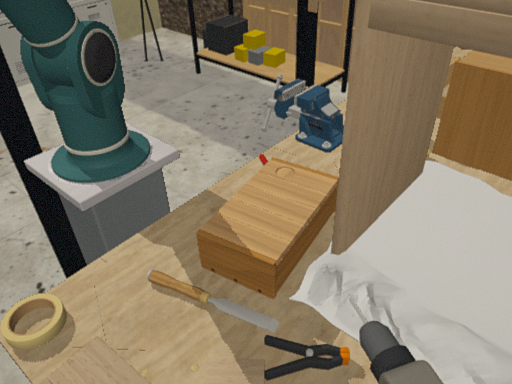

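View pics/b.png

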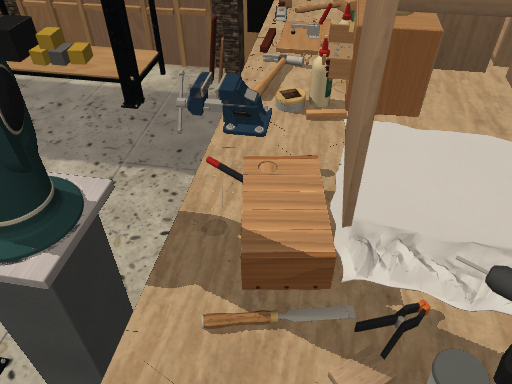

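The scene view shows the chest at the centre, with the button disc near (286,171) on its far-left board. The side view shows the disc near (267,166), the chisel in front (right of the chest) and the marker at (225,168). I'll check the disc against the board layout.

```bash
cat >> h.py <<'E'
from scipy.spatial.transform import Rotation as Ro
C=np.array([.5977,.047]);yaw=np.radians(10.53)
ax=np.array([np.cos(yaw),np.sin(yaw)]);ay=np.array([-ax[1],ax[0]])
def w2c(p): d=np.asarray(p)[...,:2]-C; return np.stack([d@ax,d@ay],-1)
def c2w(x,y,z): return np.r_[C+x*ax+y*ay,z]
def plan(x,y,z):
    "shift in tool cm and remaining turn deg to reach chest point, tool x along chest x, pointing down"
    s=manip.sense();q=s["tool_rot"];R=Ro.from_quat([q[1],q[2],q[3],q[0]])
    G=Ro.from_matrix(np.array([[ax[0],-ay[0],0],[ax[1],-ay[1],0],[0,0,-1]]))
    d=c2w(x,y,z)-s["tool_pos"]
    print("now chest",w2c(s["tool_pos"])*1e3,s["tool_pos"][2]*1e3,"t",s["time_s"],"F",s["ft_force"])
    print("shift now-axes cm",R.inv().apply(d)*100,"goal-axes cm",G.inv().apply(d)*100,"turn deg",np.degrees((R.inv()*G).as_rotvec()))
E
python3 - <<'E'
from h import *
A=np.load("a.npy");B=np.load("b.npy")
print("button",w2c(A[171,286])*1e3,A[171,286,2],w2c(B[166,267])*1e3,B[166,267,2])
print("marker",B[160,212],w2c(B[160,212]),w2c(B[175,232]))
print("post",A[215,350],B[180,355],"vise",np.nanmean(B[75:100,235:260],(0,1)))
for y in(-.11,-.055,0,.055,.11):
    o=[]
    for W in(A,B):
        c=w2c(W);z=W[...,2];d=np.hypot(c[...,0]+.03,c[...,1]-y)
        r=(abs(z-.1)<.01)
        o+=[np.nanmean(z[r&(d<.015)])-np.nanmean(z[r&(d>.023)&(d<.032)&(abs(c[...,1]-y)<.025)])]
    print(y,np.array(o)*1e3)
plan(-.03,.11,.2)
E
```

```text
button [-28.1960764  115.98216766] 0.09766560199349733 [-31.45383953 115.17209542] 0.09646120906176682
marker [0.38557127 0.25657159 0.01523212] [-0.17025707  0.24480887] [-0.11648893  0.19087821]
post [0.74512063 0.10941982 0.10456641] [0.73335107 0.08114395 0.14358311] vise [0.41961569 0.56893002 0.06619223]
-0.11 [ 0.07897579 -0.11873298]
-0.055 [ 0.03492667 -0.13220615]
0 [0.0401334  0.03358336]
0.055 [-0.19218079 -0.04511289]
0.11 [-1.85974021 -1.72173679]
now chest [-480.08559628 -550.77288377] 204.92540938219625 t 0.1 F [-0.2201486  -0.08112652 -0.44362034]
shift now-axes cm [ 56.50977102 -56.5558845    0.54661009] goal-axes cm [ 45.00855963 -66.07728838   0.49254094] turn deg [-0.05939349  0.01089277 10.71558799]
```

The disc is confirmed on the y = +110 mm board, with its surface about 1.8 mm low. I'll shut the hand and go above it.

>>> {"api": "drive_tool", "payload": {"rows": [[[0,0,0,0,0,5.36],[0,0,0,0,0,5.36],[2.5,-3.67,0,0,0,0],[2.5,-3.67,0,0,0,0],[2.5,-3.67,0,0,0,0]]], "hand": 0, "force": 20}}

```text
time_s: 0.6
tool_pos: [0.2804, -0.4588, 0.205]
tool_rot: [-0.0, 0.996, 0.092, -0.0]
ft_force: [1.1, 0.3, 0.5]
opening: 0.607
grip_force: 0.0
```

>>> {"api": "drive_tool", "payload": {"rows": [[[2.5,-3.67,0,0,0,0],[2.5,-3.67,0,0,0,0],[2.5,-3.67,0,0,0,0],[2.5,-3.67,0,0,0,0],[2.5,-3.67,0,0,0,0]]]}}

```text
time_s: 1.1
tool_pos: [0.3697, -0.2555, 0.2054]
tool_rot: [0.0, 0.996, 0.092, -0.0]
ft_force: [1.2, -0.1, 0.3]
opening: 0.183
grip_force: 0.0
```

>>> {"api": "drive_tool", "payload": {"rows": [[[2.5,-3.67,0,0,0,0],[2.5,-3.67,0,0,0,0],[2.5,-3.67,0,0,0,0],[2.5,-3.67,0,0,0,0],[2.5,-3.67,0,0,0,0]]]}}

```text
time_s: 1.6
tool_pos: [0.4591, -0.0523, 0.2055]
tool_rot: [0.0, 0.996, 0.092, -0.0]
ft_force: [0.1, -0.0, 1.0]
opening: 0.004
grip_force: 0.0
```

>>> {"api": "drive_tool", "payload": {"rows": [[[2.5,-3.67,0,0,0,0],[2.5,-3.67,0,0,0,0],[2.5,-3.67,0,0,0,0],[2.5,-3.67,0,0,0,0],[2.5,-3.67,0,0,0,0]]]}}

```text
time_s: 2.1
tool_pos: [0.5486, 0.1508, 0.2052]
tool_rot: [0.0, 0.996, 0.092, -0.0]
ft_force: [1.3, -0.9, 0.8]
opening: 0.009
grip_force: 0.0
```

```bash
python3 - <<'E'
from h import *
plan(-.03,.11,.12);print(manip.sense()["opening"])
s=viewer.camera("wrist");save("w",s["pixels"])
T=s["tool_from_camera"];K=s["intrinsics"];print(K[0],K[1],T)
E
```

```text
now chest [-29.31335839 111.03275453] 205.21848025550358 t 2.1 F [ 1.31846998 -0.91936428  0.82727633]
shift now-axes cm [-0.06522232  0.10323112  8.5218756 ] goal-axes cm [-0.06866416  0.10327545  8.52184803] turn deg [ 0.00051127  0.02281198 -0.02714309]
0.009158395087485654
[297.31863964   0.         258.60026874] [  0.         297.31863964 190.8193556 ] [[-4.60670940e-04 -9.61458243e-01 -2.74950604e-01  8.18251747e-02]
 [ 9.99999884e-01 -4.82125977e-04  1.04495435e-05  1.60042352e-03]
 [-1.42607628e-04 -2.74950567e-01  9.61458353e-01 -1.77801993e-01]
 [ 0.00000000e+00  0.00000000e+00  0.00000000e+00  1.00000000e+00]]
```

View pics/w.png

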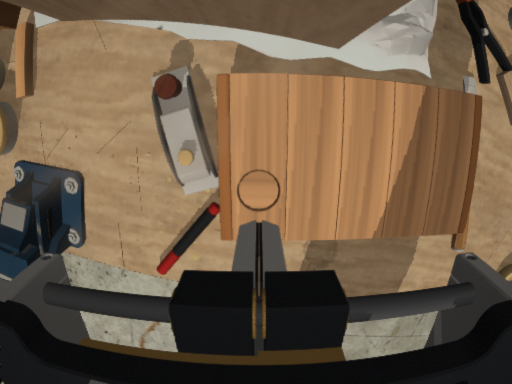

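The wrist view shows the button disc centred at (258,190), which puts it about 0.3 mm and 1.6 mm from the fingertip axis. The position is good, so I'll descend and press.

>>> {"api": "drive_tool", "payload": {"rows": [[[0,0.1,3,0,0,0],[0,0,3,0,0,0],[0,0,2.5,0,0,0],[0,0,1,0,0,0],[0,0,0.5,0,0,0]]]}}

```text
time_s: 2.65
tool_pos: [0.5481, 0.1481, 0.1048]
tool_rot: [-0.0, 0.996, 0.092, -0.001]
ft_force: [0.3, -0.0, 0.5]
opening: 0.007
grip_force: 0.0
```

>>> {"api": "drive_tool", "payload": {"rows": [[[0,0,0.2,0,0,0],[0,0,0.2,0,0,0],[0,0,0.2,0,0,0],[0,0,0.1,0,0,0],[0,0,0,0,0,0]]]}}

```text
time_s: 3.15
tool_pos: [0.5485, 0.1482, 0.0986]
tool_rot: [-0.0, 0.996, 0.092, 0.0]
ft_force: [0.5, 0.9, 0.4]
opening: 0.005
grip_force: 0.0
```

>>> {"api": "drive_tool", "payload": {"rows": [[[0,0,0.2,0,0,0],[0,0,0.2,0,0,0],[0,0,0.1,0,0,0],[0,0,0.1,0,0,0],[0,0,0,0,0,0]]]}}

```text
time_s: 3.65
tool_pos: [0.5486, 0.1482, 0.0927]
tool_rot: [-0.0, 0.996, 0.092, 0.0]
ft_force: [-1.8, -1.0, 6.4]
opening: 0.006
grip_force: 2.8
```

>>> {"api": "drive_tool", "payload": {"rows": [[[0,0,0.1,0,0,0],[0,0,0,0,0,0],[0,0,0,0,0,0]]]}}

```text
time_s: 3.95
tool_pos: [0.5487, 0.1482, 0.0922]
tool_rot: [0.0, 0.996, 0.092, 0.0]
ft_force: [-3.6, -1.2, 11.8]
opening: 0.006
grip_force: 6.0
```

>>> {"api": "drive_tool", "payload": {"rows": [[[0,0,-1.5,0,0,0],[0,0,-3,0,0,0],[0,0,-3,0,0,0],[-3,3,0,0,0,0],[-3,3,0,0,0,0]]]}}

```text
time_s: 4.45
tool_pos: [0.5002, 0.0782, 0.1677]
tool_rot: [-0.0, 0.996, 0.093, 0.001]
ft_force: [0.6, -1.2, 0.2]
opening: 0.003
grip_force: 0.0
```

```bash
python3 - <<'E'
from h import *
s=viewer.camera("side");save("s2",s["pixels"])
W=cloud(s);c=w2c(W);z=W[...,2]
m=(abs(z-.083)<.004)&(c[...,0]<-.09)&(c[...,0]>-.25)&(abs(c[...,1])<.13)
print(m.sum(),np.nanpercentile(c[m],[3,50,97],axis=0)*1e3 if m.any() else 0, np.nanmedian(z[m]))
plan(-.11,0,.13)
E
```

```text
619 [[-139.76474885 -123.04603355]
 [-133.13199737  -20.81058048]
 [-126.56639155  118.88447654]] 0.08284000375971928
now chest [-94.61441794  43.10340911] 166.8952289746661 t 4.5 F [ 4.81871994 -5.26197704  1.18661291]
shift now-axes cm [-1.51859982  4.30683079  3.70187013] goal-axes cm [-1.53855821  4.31034091  3.6895229 ] turn deg [ 0.13349022  0.08654372 -0.19117413]
```

View pics/s2.png

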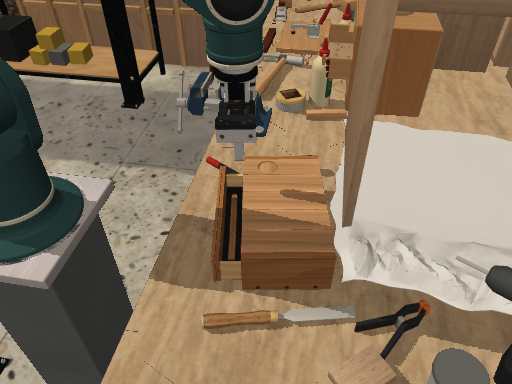

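The drawer is ajar: in the side view its front edge runs from about (222,170) to (215,280). The depth data puts the rim between x = -140 and -126 mm, so the drawer is about 55 mm out. I'll lower the shut fingers into the gap at x = -106 mm.

>>> {"api": "drive_tool", "payload": {"rows": [[[-0.6,2.2,0,0,0,0],[-0.5,2.1,0,0,0,0],[0,0,2,0,0,0],[0,0,1.7,0,0,0],[0,0,0,0,0,0]]]}}

```text
time_s: 5.0
tool_pos: [0.4965, 0.0338, 0.1285]
tool_rot: [-0.0, 0.996, 0.092, -0.001]
ft_force: [-0.2, -0.4, 0.0]
opening: 0.005
grip_force: 0.0
```

```bash
python3 - <<'E'
from h import *
plan(-.106,0,.066)
E
```

```text
now chest [-101.90926292    5.52988763] 128.5256741950506 t 5.0 F [-0.22604935 -0.40317569  0.02640722]
shift now-axes cm [-0.39452537  0.55637057  6.25320228] goal-axes cm [-0.40907371  0.55298876  6.25256742] turn deg [-0.03015424  0.13215702 -0.01297252]
```

>>> {"api": "drive_tool", "payload": {"rows": [[[-0.4,0,1,0,0,0],[0,0,1.3,0,0,0],[0,0,1.3,0,0,0],[0,0,1.3,0,0,0],[0,0,1.3,0,0,0]]]}}

```text
time_s: 5.5
tool_pos: [0.4934, 0.0333, 0.0662]
tool_rot: [-0.0, 0.996, 0.092, -0.0]
ft_force: [-0.4, -0.5, -0.4]
opening: 0.007
grip_force: 0.0
```

>>> {"api": "drive_tool", "payload": {"rows": [[[-0.4,0,0,0,0,0],[-0.5,0,0,0,0,0],[-0.5,0,0,0,0,0],[-0.5,0,0,0,0,0],[-0.5,0,0,0,0,0]]]}}

```text
time_s: 6.0
tool_pos: [0.4699, 0.0289, 0.068]
tool_rot: [0.0, 0.996, 0.092, 0.001]
ft_force: [1.8, 1.3, 0.7]
opening: 0.004
grip_force: 1.1
```

>>> {"api": "drive_tool", "payload": {"rows": [[[-0.5,0,0,0,0,0],[-0.5,0,0,0,0,0],[-0.5,0,0,0,0,0],[-0.5,0,0,0,0,0],[-0.5,0,0,0,0,0]]]}}

```text
time_s: 6.5
tool_pos: [0.4449, 0.0241, 0.0675]
tool_rot: [-0.0, 0.996, 0.092, 0.0]
ft_force: [1.7, -0.4, 2.1]
opening: 0.01
grip_force: 1.1
```

>>> {"api": "drive_tool", "payload": {"rows": [[[-0.4,0,0,0,0,0],[-0.3,0,0,0,0,0],[-0.3,0,0,0,0,0],[-0.2,0,0,0,0,0],[0,0,0,0,0,0]]]}}

```text
time_s: 7.0
tool_pos: [0.433, 0.022, 0.0673]
tool_rot: [0.0, 0.996, 0.092, -0.0]
ft_force: [0.2, -0.4, -0.2]
opening: 0.005
grip_force: 0.0
```

```bash
python3 - <<'E'
from h import *
plan(-.168,0,.066)
E
```

```text
now chest [-166.46001838    5.52981371] 67.33516927291925 t 7.0 F [ 0.15846873 -0.43166124 -0.151892  ]
shift now-axes cm [-0.15386316  0.55299901  0.13359951] goal-axes cm [-0.15399816  0.55298137  0.13351693] turn deg [-0.00276079  0.04065559 -0.00416831]
```

>>> {"api": "drive_tool", "payload": {"rows": [[[-0.2,0,0,0,0,0],[-0.1,0,0,0,0,0],[-0.1,0,0,0,0,0],[0,0,0,0,0,0]]]}}

```text
time_s: 7.4
tool_pos: [0.4326, 0.022, 0.0681]
tool_rot: [-0.001, 0.996, 0.092, 0.003]
ft_force: [19.3, 2.6, -14.3]
opening: 0.006
grip_force: 9.5
```

It's at the stop: the force rose to 19 N. I'll back off inward and lift out.

>>> {"api": "drive_tool", "payload": {"rows": [[[0.4,0,0,0,0,0],[0.6,0,0,0,0,0],[1,0,0,0,0,0],[1,0,0,0,0,0],[0,0,-1,0,0,0]]]}}

```text
time_s: 7.9
tool_pos: [0.4597, 0.0273, 0.077]
tool_rot: [-0.0, 0.996, 0.092, -0.001]
ft_force: [0.0, -0.0, -0.3]
opening: 0.005
grip_force: 0.0
```

>>> {"api": "drive_tool", "payload": {"rows": [[[0,0,-2.5,0,0,0],[0,0,-3,0,0,0],[0,0,-3,0,0,0],[0,0,-3,0,0,0],[0,0,-2,0,0,0]]]}}

```text
time_s: 8.4
tool_pos: [0.4592, 0.0271, 0.2151]
tool_rot: [0.0, 0.996, 0.092, 0.001]
ft_force: [-0.0, -1.0, 0.1]
opening: 0.007
grip_force: 0.0
```

```bash
python3 - <<'E'
from h import *
s=viewer.camera("side");save("s3",s["pixels"])
W=cloud(s);c=w2c(W);z=W[...,2]
m=(abs(z-.083)<.004)&(c[...,0]<-.09)&(c[...,0]>-.25)&(abs(c[...,1])<.13)
print(m.sum(),np.nanpercentile(c[m],[3,50,97],axis=0)*1e3)
plan(-.11,0,.13)
E
```

```text
623 [[-190.05790638 -123.47818571]
 [-183.24951357  -22.08270953]
 [-176.75905671  118.94300243]]
now chest [-138.6865535     5.65837538] 217.34728060818628 t 8.45 F [0.95691023 1.12716278 4.51586605]
shift now-axes cm [2.82886847 0.55844073 8.74816993] goal-axes cm [2.86865535 0.56583754 8.73472806] turn deg [ 0.05510541 -0.2594755   0.0203232 ]
```

View pics/s3.png

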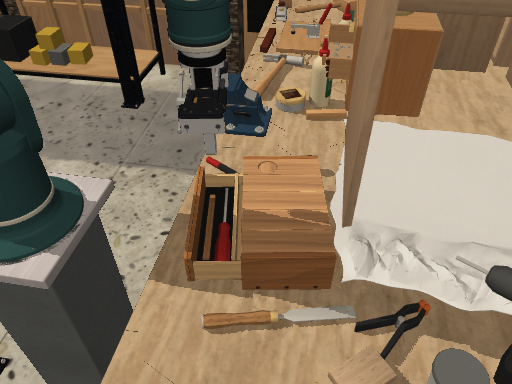

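The side view shows the drawer fully out: its front spans x ≈ 188–205 and the inner lip is at -176.5 mm, about 105 mm out. The button is up, the marker and chisel haven't moved, and the arm is clear.

>>> {"api": "drive_tool", "payload": {"rows": [[[0,0,0,0,0,0],[0,0,0,0,0,0]]]}}

```text
time_s: 8.65
tool_pos: [0.4587, 0.0268, 0.2122]
tool_rot: [-0.0, 0.996, 0.092, -0.0]
ft_force: [-0.1, 0.2, -0.0]
opening: 0.004
grip_force: 0.0
```

```bash
python3 -c "
from rig import manip
print(manip.finish_job())"
```

```text
the job is handed in; nothing more can be done
None
```

The button on the y = +110 mm board released the catch, and the drawer now stands open at its stop (measured about 105 mm out), with the arm clear; I handed the job in at about 8.7 s, and no verdict came back.

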